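# Close the inspection port of a saw gearbox

## Robot

A 6-joint arm with a two-finger parallel gripper is mounted at the origin on the work surface. World frame = base frame: x ahead of the robot, y to its left, z up, the work surface at z = 0. Lengths are in m, angles in rad, forces in N, time in s.
With the tool pointing down it reaches from about 0.3 to 0.875 m from the base axis. Payload 6.4 kg.
Tool frame: the origin (TCP) lies on the centre line of the jaws, within the pads' length; the fingertips stand 25 mm ahead of it and the grasp point (between the pads) lies 6 mm ahead of it (ctrl.tips_ahead is the z of the fingertips in the tool frame, in m); z points along the fingers, x is the direction in which the jaws open and shut, and the axes are right-handed (so a half turn about z gives the same grasp; the last joint's range is limited). The gripper opens to 85 mm and grips with 20 to 120 N. Pads are 22 mm wide; open, the fingers measure 114 mm over their backs; the gripper's body (76 mm by 85 mm) begins 54 mm behind the grasp point. The pads swing forward as they close: fully open they stand 13 mm farther back than shut.
Start: joints at [1.029, 0.181, 1.607, -0, 1.354, -0.206], TCP at [0.189, 0.543, 0.256] pointing down, gripper open.
Joint ranges: [-2.99, 2.99], [-0.89, 2.07], [0.3, 2.58], [-1.14, 4.28], [0, 2.63], [-3.12, 3.12]. Speed limits (rad/s): [2.57, 2.57, 3.01, 3.14, 3.14, 3.14].

## Interface

Orientations are given as a unit quaternion [w, x, y, z].
In Python, from bench import ctrl gives the robot as it stands.
- The arm moves only by the shell command python3 -m pendant 'ROWS'. ROWS is JSON, a list that holds one entry, the list of rows, each a list of 7 numbers: the shift along the tool's x, y, z in m, then the turn, a rotation vector about the tool's x, y, z in rad, then the closure, from -1 (fully open) to 1 (shut). A call has 1 to 10 rows; each row shifts and turns the commanded pose from where the row before left it, along the tool's axes as they then stand; what a row does not reach is not made up. A row lasts 1/10 s, in which the tool goes at most 50 mm and 8.59 degrees, less where a joint would pass 70% of its speed; a pose out of reach is approached as far as the arm can. A call with a gripper value outside its range is refused whole. The fingers move at their own pace and stop on an object; the grip force is fixed at half the most. Time passes only in rows, so rows that do not move let the fingers close. It gives the time, the measured TCP pose, the force and the opening at its end, in the units of the state.
- ctrl.get_obs(): the state, without advancing time (a new reading comes with each control period).
- ctrl.camera(name): name is "scene" or "top"; returns (picture, depth): 420x560x3 uint8, red, green, blue; 420x560 float32, m along the optical axis (not along the pixel's ray), 0 where there is no reading.
- ctrl.calibration(name): a dict with "fov_y" (degrees; the focal length in pixels is half the picture's height over the tangent of half this angle, whatever the lens; pixels are square), "cx", "cy" (the principal point, pixels), "D" ([k1, k2, p1, p2, k3] as OpenCV has them; the pictures are not rectified), "camera_from_world" (4x4, takes a point from world to camera coordinates). Camera axes: x right, y down, z forward; pixel columns grow to the right and rows downward; lengths in m; the calibration is good to about 2 mm. A picture is of the moment at which its call begins. calibration takes no time and is no camera call.
- ctrl.hand_in(): hands the job in, once; it reports no verdict.
The state is a dict: "time_s": time; "q": joint angles; "dq": joint speeds; "joint_efforts": joint torques, N m; "eef_pos": TCP position; "eef_rot": TCP orientation; "wrist_force": force on the tool from outside, world axes, zero at the start; "torque": the same for the moment, N m; "opening": opening from 0.0 (shut) to 1.0 (fully open).
Only numpy, scipy, OpenCV 4.12 (cv2) and the standard library are available. Lean on these libraries where they do the work, as an engineer would, in place of code of your own. Each camera call takes 0.05 s, during which the arm holds its last target.

## Task

The port of the grey gearbox housing is blocked by an orange transit lock: pinch its two blue side buttons together to free it, lift it out and leave it in the blue tray. Then slide the yellow cover plate along the housing until its front end is under the black fixed lip at the opposite end of the port, and press its other end down past the red sprung catch so that the plate lies level and fully home on its ledges with the catch sprung back over it. Leave the wrench, the oil bottle and the switch where they are.

Things in the scene. Friction and masses are not known exactly. Their poses are not given: they have to be found in the camera images.
- housing: Grey cast gearbox housing fixed to the bench, 124 (x) x 246 (y) x 90 mm. Origin: centre of its footprint on the bench; +y is the plate's sliding direction, towards the lip. Flat deck, top at z 80 mm, from y -122 to y -12; then the open port from y -12 to y 110. Rails at |x| 52 to 62 mm, top at z 90, run along both and guide the plate.
- port (a point): Centre of the port at ledge height: housing frame x 0, y 49, z 64 mm; axes as the housing's. A ledge along each side (|x| 42 to 52 mm) carries the plate when home: plate centre over this point within 1 mm, plate top at z 72. Port floor at z 40; the lock stands on it at y 50, held by two steel keeper lips (|x| over 20 mm, z 54 to 60).
- lip (a point): Middle of the front edge of the fixed black lip at the far (+y) end of the port: housing frame x 0, y 100, z 75 mm (its underside; top at z 86). It overhangs 10 mm, to the port's end wall at y 110. The plate's +y end goes beneath it.
- plate_center (a point): Centre of the loose flat yellow cover plate, 100 (x) x 120 (y) x 8 mm, 0.28 kg, no handle; z normal to it. Starts flat on the deck between the rails (2 mm play a side), axes as the housing's, its -y end overhanging the deck's outer end by 13 to 43 mm. Pushed at that edge it slides; its front sags into the port and goes under the lip; its rear then stays propped on the catch. 68 mm high when home.
- catch (a joint): Red sprung wedge, 60 mm wide, standing 4.5 mm out of the deck's edge (housing y -12) into the port just below deck level, its top face sloping down into the port, underside at z 73 mm. Value: m pushed back into the deck; 0 = out (also when lying over a home plate), 0.007 = fully back. About 5 to 12 N down on the plate's rear end pushes the plate past it; it snaps back above.
- lock_grip (a point): Middle of the grip of the loose orange transit lock, on its axis between the blue buttons, 70 mm above its underside. Lock 88 mm tall, 32 wide (y), 36 over the buttons (x), 0.13 kg; upright, axes within 2 deg of the housing's. The buttons are blades on its +x and -x sides, 30 wide, 7 to 81 mm up; pinched fully (6 mm each, 3 to 7 N) they free its foot. Clear of the housing after 60 mm of lift.
- button_a (a joint): Blue button on the lock's +x side: 0 = out, 0.006 m = fully pressed in.
- button_b (a joint): Blue button on the lock's -x side: 0 = out, 0.006 m = fully pressed in.
- tray: Blue open tray fixed to the bench, 170 (x) x 130 (y) x 32 mm, walls and floor 4 to 5 mm thick. Origin: centre of its underside. It stands on either side of the housing; a green tray with bolts stands on the other side.
- wrench: Loose wrench, 180 mm long, lying beyond the housing; leave alone. Origin: centre of its underside.
- oil: Loose white oil bottle with red cap, 56 mm diameter, 130 mm tall; leave alone. Origin: centre of its underside.
- switch: Loose yellow switch box with a red knob, 70 x 70 x 77 mm; leave alone. Origin: centre of its underside.
There are look-alikes about, which are no part of the job. Leave any white look-alike of the part that bears plate_center alone. Of the things that look like the part that bears lock_grip, the smaller one is meant.

How it is judged:
On the way, in this order (a step that is already met when the one before it is completed fails the run):
1. the transit lock is out of the port and left in the blue tray, let go (x of lock_grip in the frame of tray between -0.085 and 0.085 m and y of lock_grip in the frame of tray between -0.065 and 0.065 m and z of lock_grip in the frame of tray between 0.005 and 0.09 m and contact force between lock and the fingers below 0.1 N), for 0.2 s.
2. the plate has been slid home: its front end is under the lip (plate centre at y > 46 mm in the housing's frame) (y of plate_center in the frame of housing between 0.046 and 0.055 m), for 0.1 s.
At the end, for the whole second after the job is handed in: Plate at rest in the port: level within 0.02 rad, centre 65 to 69.7 mm high, within 4 mm of the middle across and at y 46 to 53 mm in the housing's frame; catch within 1.5 mm of fully out. Lock at rest in the blue tray, let go, its grip point inside the outline and 5 to 90 mm above the underside (all of step 1 and x of plate_center in the frame of housing between -0.004 and 0.004 m and y of plate_center in the frame of housing between 0.046 and 0.053 m and z of plate_center in the frame of housing between 0.065 and 0.0697 m and angle between plate_center's own z axis and vertical below 0.02 rad and value of joint catch below 0.0015 m and angular speed of plate below 0.05 rad/s and linear speed of lock below 0.02 m/s); the robot touches nothing.
It fails at once if the wrench is moved more than 30 mm (distance of wrench from where it was at the start of the episode above 0.03 m).
It fails at once if the oil bottle is moved more than 30 mm (distance of oil from where it was at the start of the episode above 0.03 m).
It fails at once if the switch is moved more than 30 mm (distance of switch from where it was at the start of the episode above 0.03 m).
It also fails if it takes over 61 s, if anything falls off the work surface, if the arm or the gripper's body presses on something with over 40 N, if the wrist force passes 120 N, or if a joint passes its speed limit or range.

## Working session

There is one attempt and no reset: what is moved stays moved. The work goes in short steps, Python scripts to look and compute and a shell command to move; the robot and the scene stay as the last step left them, time stands still between calls to the robot, and variables do not carry over. Pictures are saved under pics/ and viewed, and the job is handed in when it is done.

```bash
ls; mkdir -p pics; python3 - <<'E'
from bench import ctrl
import cv2
print(ctrl.get_obs(), ctrl.tips_ahead)
for n in("scene","top"):
    c=ctrl.calibration(n);print(n,c)
    p,d=ctrl.camera(n)
    import numpy as np
    np.savez(f"pics/{n}0.npz",p=p,d=d)
    cv2.imwrite(f"pics/{n}0.png",p[...,::-1])
E
```

```text
pics
{'time_s': 0.0, 'q': array([ 1.02868138e+00,  1.81532771e-01,  1.60799838e+00, -3.50155633e-05,
        1.35380150e+00, -2.06311096e-01]), 'dq': array([ 2.90729378e-04,  2.77868341e-05, -1.07803215e-03, -1.08705009e-03,
        8.06719350e-04,  9.96977081e-04]), 'joint_efforts': array([ 8.71266093e-04, -4.44877625e+01, -3.51334977e+01, -2.08412912e-04,
        9.25006141e-03,  4.04776671e-06]), 'eef_pos': array([0.18921065, 0.54244033, 0.25539342]), 'eef_rot': array([ 3.63403944e-04,  8.15328177e-01,  5.78998452e-01, -7.90649696e-04]), 'wrist_force': array([0.0821379 , 0.52657713, 0.23230901]), 'torque': array([ 0.03824688, -0.00448768,  0.00150257]), 'opening': 0.9952729181654019} 0.025
scene {'fov_y': 54.722466956264554, 'cx': 283.50758145853155, 'cy': 203.77154741441066, 'D': array([-0.11511085,  0.        ,  0.        ,  0.        ,  0.        ]), 'camera_from_world': array([[ 0.34474425,  0.93865804, -0.00851424, -0.18814281],
       [ 0.68011849, -0.25602055, -0.68694419, -0.31223166],
       [-0.6469855 ,  0.23102937, -0.7266603 ,  1.37889212],
       [ 0.        ,  0.        ,  0.        ,  1.        ]])}
top {'fov_y': 56.65645481496617, 'cx': 274.1961017409764, 'cy': 210.40044527282444, 'D': array([-0.08471287,  0.        ,  0.        ,  0.        ,  0.        ]), 'camera_from_world': array([[ 0.01338984, -0.99973788, -0.01857087,  0.00477064],
       [-0.98806794, -0.01037904, -0.15366853,  0.57144552],
       [ 0.1534355 ,  0.02040688, -0.98794793,  0.77993144],
       [ 0.        ,  0.        ,  0.        ,  1.        ]])}
```

View pics/scene0.png

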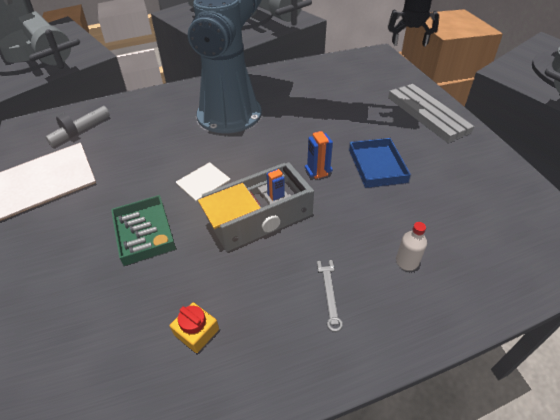

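View pics/top0.png

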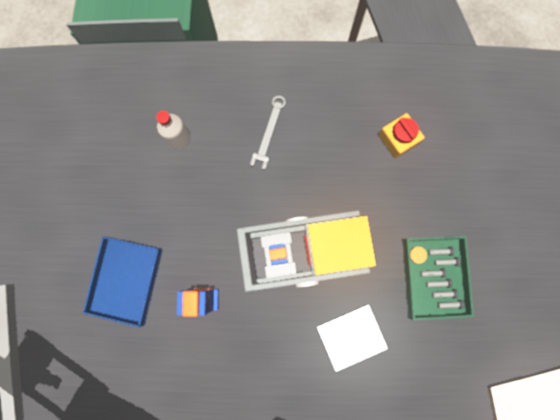

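The top view shows two orange/blue locks. One stands in the port at (278,254), and a larger one is free-standing at (195,302). The smaller one in the port is the one meant. The yellow plate is at (340,246), with a white look-alike at (352,338). The blue tray is at (122,281). Next I'll enlarge these to confirm.

```bash
cat > h.py <<'E'
import numpy as np, cv2
from bench import ctrl
def K(n):
    c=ctrl.calibration(n);f=210/np.tan(np.radians(c["fov_y"])/2)
    return np.array([[f,0,c["cx"]],[0,f,c["cy"]],[0,0,1]]),np.array(c["D"]),np.array(c["camera_from_world"])
def ray(n,uv):
    k,D,T=K(n);x=cv2.undistortPoints(np.array(uv,float).reshape(-1,1,2),k,D).reshape(-1,2)
    d=np.c_[x,np.ones(len(x))]; R=T[:3,:3];o=-R.T@T[:3,3]
    return o,d@R   # o + depth*dir
def at_z(n,uv,z):
    o,d=ray(n,uv); s=(np.array(z)-o[2])/d[:,2]; return o+d*s[:,None]
def cloud(n,dep):
    v,u=np.mgrid[:420,:560]; o,d=ray(n,np.c_[u.ravel(),v.ravel()])
    P=o+d*dep.reshape(-1,1); P[dep.ravel()==0]=np.nan
    return P.reshape(420,560,3)
def proj(n,P):
    k,D,T=K(n);return cv2.projectPoints(np.array(P,float).reshape(-1,1,3),cv2.Rodrigues(T[:3,:3])[0],T[:3,3],k,D)[0].reshape(-1,2)
def tri(uvs,uvt):
    a,da=ray("scene",[uvs]);b,db=ray("top",[uvt])
    A=np.c_[da[0],-db[0]];s=np.linalg.lstsq(A,b-a,rcond=None)[0]
    p=a+da[0]*s[0];q=b+db[0]*s[1];return (p+q)/2,np.linalg.norm(p-q)
def shot(n,tag):
    p,d=ctrl.camera(n);np.savez(f"pics/{n}{tag}.npz",p=p,d=d);cv2.imwrite(f"pics/{n}{tag}.png",p[...,::-1]);return p,d
def crop(n,tag,x,y,w,h,s,out):
    p=np.load(f"pics/{n}{tag}.npz")["p"][y:y+h,x:x+w,::-1]
    cv2.imwrite(f"pics/{out}.png",cv2.resize(p,None,fx=s,fy=s,interpolation=cv2.INTER_CUBIC))
E
python3 - <<'E'
from h import *
crop("top","0",230,200,160,110,5,"c_top0"); crop("scene","0",190,160,135,90,5.8,"c_scene0")
for n in("scene","top"):
    z=np.load(f"pics/{n}0.npz");P=cloud(n,z["d"])
    np.save(f"pics/P{n}.npy",P)
    pts={"top":[(340,246),(278,254),(195,302),(122,281),(243,255),(170,125),(360,300),(440,280)],"scene":[(230,202),(275,175),(320,138),(380,165),(300,300)]}[n]
    for u,v in pts: print(n,u,v,P[v,u].round(4))
E
```

```text
scene 230 202 [ 0.4966 -0.1173  0.087 ]
scene 275 175 [0.4879 0.0007 0.1284]
scene 320 138 [0.3877 0.1627 0.1235]
scene 380 165 [0.4235 0.3472 0.0014]
scene 300 300 [ 0.7523 -0.0373 -0.0039]
top 340 246 [ 0.4949 -0.1203  0.0868]
top 278 254 [0.4761 0.0017 0.1266]
top 195 302 [0.3852 0.154  0.1296]
top 122 281 [0.4162 0.3463 0.0049]
top 243 255 [0.4749 0.0713 0.0859]
top 170 125 [0.7376 0.2274 0.105 ]
top 360 300 [ 3.840e-01 -1.758e-01 -3.000e-04]
top 440 280 [ 0.4277 -0.3513  0.0049]
```

View pics/c_top0.png

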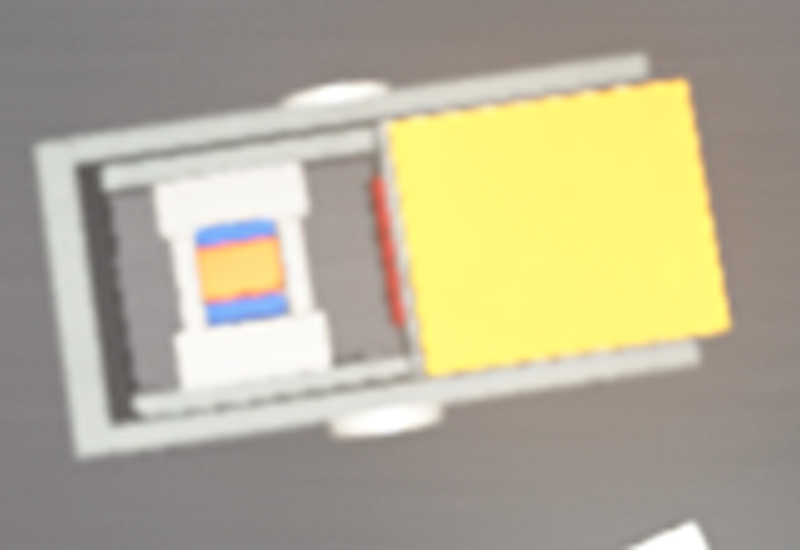

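View pics/c_scene0.png

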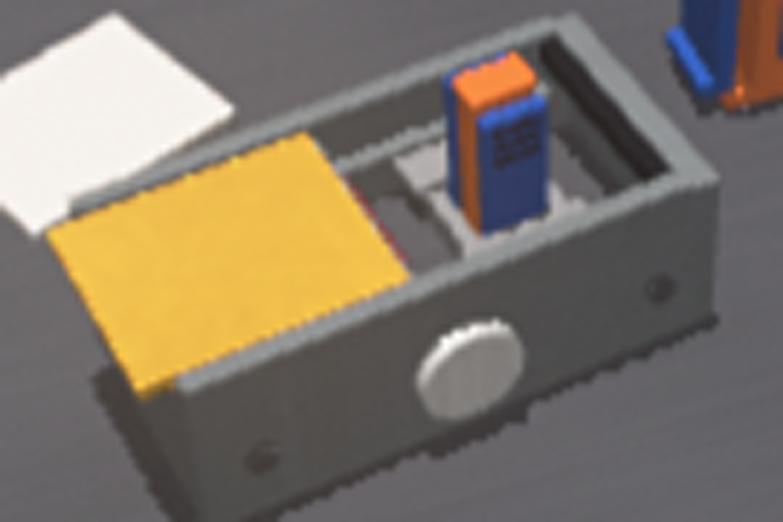

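```bash
python3 - <<'E'
from h import *
t=lambda *a:[(230+x/5,200+y/5) for x,y in a]
s=lambda *a:[(190+x/5.8,160+y/5.8) for x,y in a]
# corners: F+x(+y end, +x side), F-x, R+x outer, R-x outer
tu=t((36,147),(78,460),(645,54),(700,365)); su=s((718,182),(572,14),(184,388))
P=at_z("top",tu,.09);print("top",P.round(4));Q=at_z("scene",su,.09);print("scene",Q.round(4))
print("tri", [ [x.round(4) if hasattr(x,'round') else x for x in tri(su[i],tu[i])] for i in(0,1,2)])
print("plate top: ",at_z("top",t((690,78),(732,328),(425,376),(387,124)),.088).round(4), at_z("scene",s((310,133),(410,272),(142,395),(48,234)),.088).round(4))
print("lock top t", at_z("top",t((200,243),(280,237),(288,297),(207,305)),.128).round(4))
print("lock top s", at_z("scene",s((457,98),(517,53),(537,78),(478,117)),.128).round(4))
print("lock tri",tri(su and s((497,87))[0],t((242,271))[0]))
# depth-based housing fit
for n in("top","scene"):
    P=np.load(f"pics/P{n}.npy");m=(np.abs(P[...,2]-.128)<.004)&(np.abs(P[...,0]-.48)<.06)&(np.abs(P[...,1])<.05)
    print(n,m.sum(),P[m].mean(0) if m.any() else'')
    m=(np.abs(P[...,2]-.088)<.005)&(np.abs(P[...,0]-.48)<.1)&(np.abs(P[...,1])<.25)
    pt=P[m][:,:2].astype(np.float32);print(cv2.minAreaRect(pt))
    p=np.load(f"pics/{n}0.npz")["p"].astype(int);y=(p[...,0]>170)&(p[...,1]>120)&(p[...,2]<110)&(p[...,1]*1.0/p[...,0]>.6)&(np.abs(P[...,2]-.088)<.01)
    print(y.sum(),P[y].mean(0),cv2.minAreaRect(P[y][:,:2].astype(np.float32)))
    b=(p[...,2]>p[...,0]*2)&(p[...,2]>60)&(P[...,1]>.2)
    print("tray",cv2.minAreaRect(P[b][:,:2].astype(np.float32)),P[b][:,2].max(),np.median(P[b][:,2]))
E
```

```text
top [[ 0.5253  0.0837  0.09  ]
 [ 0.4031  0.0641  0.09  ]
 [ 0.5652 -0.1587  0.09  ]
 [ 0.4425 -0.1782  0.09  ]]
scene [[ 0.5368  0.0825  0.09  ]
 [ 0.4148  0.0632  0.09  ]
 [ 0.568  -0.1554  0.09  ]]
tri [[array([0.5268, 0.086 , 0.0792]), np.float64(0.0024)], [array([0.4029, 0.0663, 0.0793]), np.float64(0.0025)], [array([ 0.5659, -0.1571,  0.0885]), np.float64(0.0038)]]
plate top:  [[ 0.556  -0.1769  0.088 ]
 [ 0.457  -0.1915  0.088 ]
 [ 0.4373 -0.0708  0.088 ]
 [ 0.5363 -0.0557  0.088 ]] [[ 0.4456 -0.0689  0.088 ]
 [ 0.5385 -0.0537  0.088 ]
 [ 0.564  -0.1715  0.088 ]
 [ 0.4651 -0.1879  0.088 ]]
lock top t [[ 0.4859  0.0168  0.128 ]
 [ 0.4885 -0.0132  0.128 ]
 [ 0.4662 -0.0163  0.128 ]
 [ 0.4629  0.0138  0.128 ]]
lock top s [[ 0.4885 -0.0152  0.128 ]
 [ 0.4711  0.0172  0.128 ]
 [ 0.4887  0.0198  0.128 ]
 [ 0.5023 -0.0108  0.128 ]]
lock tri (array([0.47684988, 0.0034289 , 0.11787916]), np.float64(0.005084941229531208))
top 179 [0.47708381 0.00215798 0.12799956]
((0.47760194540023804, -0.007031574845314026), (0.13259465992450714, 0.35570135712623596), 11.546473503112793)
2 [ 0.55293569 -0.15577612  0.08818514] ((0.5529357194900513, -0.15577611327171326), (0.02619248814880848, 0.0), 99.02877044677734)
tray ((0.4182946979999542, 0.3388556241989136), (0.1300072968006134, 0.167653888463974), 79.01132202148438) 0.03739334574451514 0.0050206936663564905
scene 77 [0.48005284 0.00246383 0.12672691]
((0.4766201972961426, 0.006637603044509888), (0.13310426473617554, 0.38496270775794983), 10.943450927734375)
1540 [ 0.50147497 -0.12323817  0.08658316] ((0.5001599788665771, -0.12040480971336365), (0.10455574095249176, 0.12374530732631683), 8.976734161376953)
tray ((0.3655473291873932, 0.3302818536758423), (0.31839847564697266, 0.17833569645881653), 10.15649127960205) 0.03426730595583449 0.0034713469998242097
```

```bash
cat >> h.py <<'E'
def H(c,yaw):
    c_,s_=np.cos(yaw),np.sin(yaw);R=np.array([[c_,-s_,0],[s_,c_,0],[0,0,1]])
    return lambda P:np.array(P,float)@R.T+np.array([c[0],c[1],0])
def overlay(n,tag,polys,x,y,w,h,s,out):
    p=np.load(f"pics/{n}{tag}.npz")["p"][y:y+h,x:x+w,::-1]
    im=cv2.resize(p,None,fx=s,fy=s,interpolation=cv2.INTER_CUBIC)
    for P,c in polys:
        q=((proj(n,P)-[x,y]+.5)*s-.5).round().astype(np.int32); cv2.polylines(im,[q.reshape(-1,1,2)],True,c,1)
    cv2.imwrite(f"pics/{out}.png",im)
E
python3 - <<'E'
from h import *
h=H((.4848,-.0465),np.radians(9.2))
box=lambda x0,x1,y0,y1,z:h([[x0,y0,z],[x1,y0,z],[x1,y1,z],[x0,y1,z]])
polys=[(box(-.062,.062,-.122,.122,.09),(0,255,0)),(box(-.052,.052,-.012,.110,.08),(255,0,255)),(box(-.062,.062,-.122,.122,.0),(0,255,255)),
 (box(-.018,.018,.034,.066,.128),(0,0,0))]
overlay("top","0",polys,230,200,160,110,5,"o_top1");overlay("scene","0",polys,190,160,135,90,5.8,"o_scene1")
E
```

```text
(no output)
```

View pics/o_top1.png

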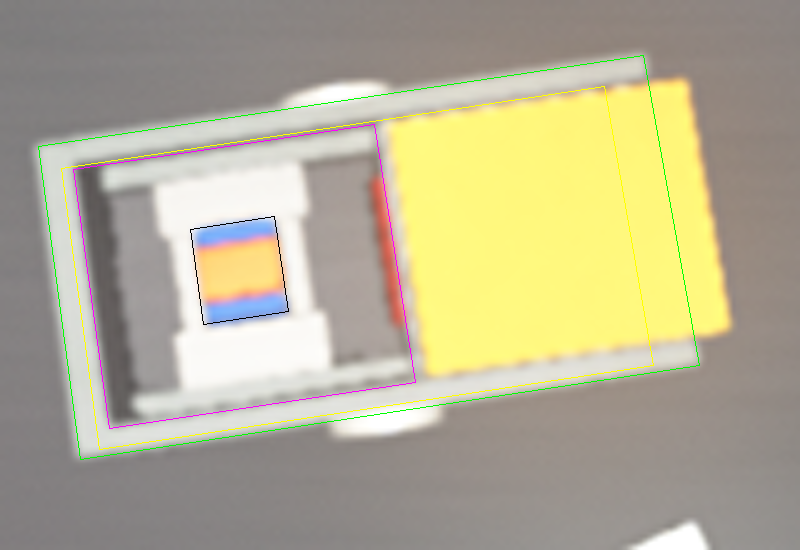

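View pics/o_scene1.png

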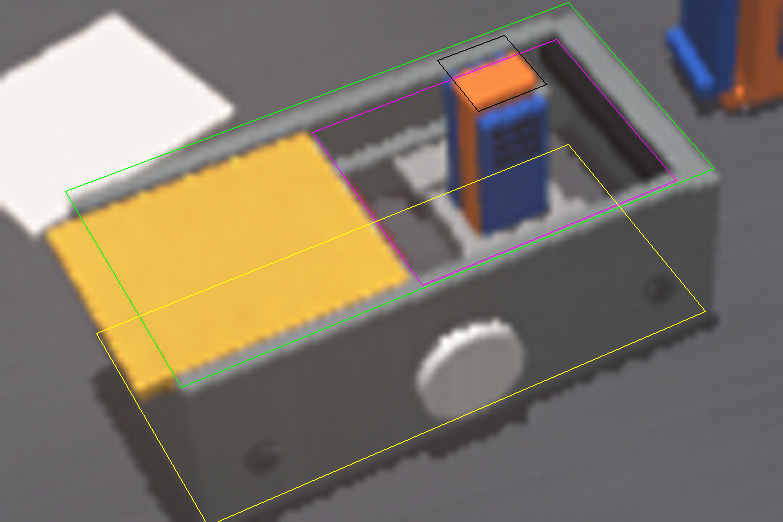

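The crops confirm the layout. The housing model fitted from the top view overlays the image closely: centre (0.485,-0.0465), yaw 9.2°, and the sizes match 124x246. The orange lock in the port is the smaller one, with its top at z 0.128, so the grip is near (0.477,0.0025). The scene view is about 2 px off, so I'll check again with the gripper in view. First I turn the tool to the housing axes.

```bash
python3 -m pendant '[[[0,0,0,0,0,0.134,-1],[0,0,0,0,0,0.134,-1],[0,0,0,0,0,0.134,-1],[0,0,0,0,0,0.134,-1],[0,0,0,0,0,0.134,-1],[0,0,0,0,0,0.134,-1],[0,0,0,0,0,0.134,-1],[0,0,0,0,0,0.137,-1]]]'
python3 -m pendant '[[[0.015,0.02,0,0,0,0,-1],[0.015,0.044,0,0,0,0,-1],[0.015,0.044,0,0,0,0,-1],[0.015,0.044,0,0,0,0,-1],[0.015,0.044,0,0,0,0,-1],[0.015,0.044,0,0,0,0,-1],[0.015,0.044,0,0,0,0,-1],[0.015,0.044,0,0,0,0,-1],[0.015,0.044,0,0,0,0,-1],[0.015,0.044,0,0,0,0,-1]]]'
python3 - <<'E'
from h import *
import numpy as np
from scipy.spatial.transform import Rotation as Ro
o=ctrl.get_obs();R=Ro.from_quat(o["eef_rot"],scalar_first=True).as_matrix();print(o["time_s"],o["eef_pos"],R.round(4))
print("tool delta to lock",R.T@(np.array([.477,.0025,.18])-o["eef_pos"]))
E
```

```text
time_s: 0.9
eef_pos: [0.1893, 0.5426, 0.2557]
eef_rot: [0.0, 0.997, 0.077, -0.0]
wrist_force: [0.2, -0.5, 0.2]
opening: 0.998
time_s: 1.9
eef_pos: [0.4041, 0.1543, 0.2562]
eef_rot: [-0.0, 0.997, 0.08, 0.0]
wrist_force: [1.1, 1.4, -0.2]
opening: 1.001
1.9 [0.40411654 0.15433522 0.25621824] [[ 9.872e-01  1.594e-01  1.000e-04]
 [ 1.594e-01 -9.872e-01  1.000e-04]
 [ 1.000e-04 -1.000e-04 -1.000e+00]]
tool delta to lock [0.04773966 0.16151616 0.07621423]
```

```bash
python3 -m pendant '[[[0.012,0.04,0,0,0,0,-1],[0.012,0.04,0,0,0,0,-1],[0.012,0.04,0.02,0,0,0,-1],[0.011,0.04,0.03,0,0,0,-1],[0,0.0015,0.026,0,0,0,-1],[0,0,0,0,0,0,-1]]]'
python3 - <<'E'
from h import *
from scipy.spatial.transform import Rotation as Ro
o=ctrl.get_obs();R=Ro.from_quat(o["eef_rot"],scalar_first=True).as_matrix();print(o["time_s"],o["eef_pos"])
print("tool delta to lock",R.T@(np.array([.477,.0025,.114])-o["eef_pos"]))
shot("top","1");shot("scene","1");crop("top","1",220,190,160,110,5,"c_top1"); crop("scene","1",190,110,160,110,5,"c_scene1")
E
```

```text
time_s: 2.5
eef_pos: [0.4729, 0.0045, 0.1771]
eef_rot: [-0.001, 0.997, 0.079, -0.004]
wrist_force: [-0.6, 0.9, -0.6]
opening: 1.005
2.5 [0.47288565 0.00450646 0.17713718]
tool delta to lock [0.00423187 0.00283443 0.06309766]
```

View pics/c_scene1.png

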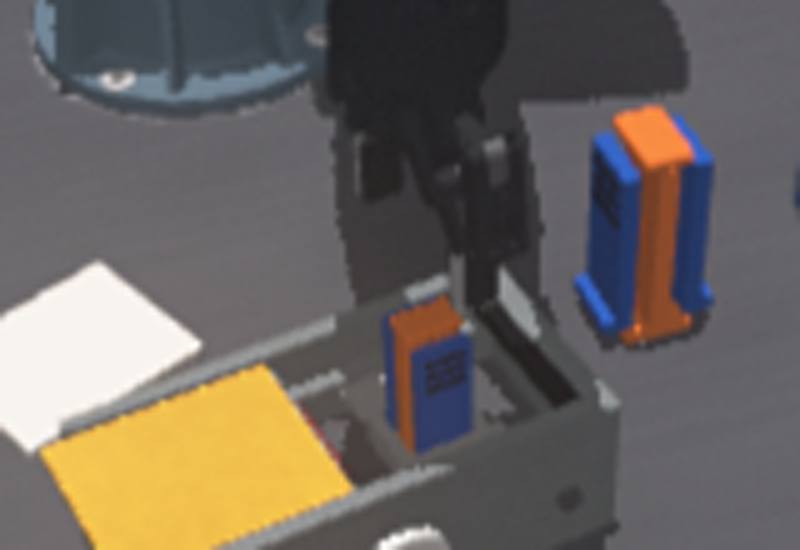

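View pics/c_top1.png

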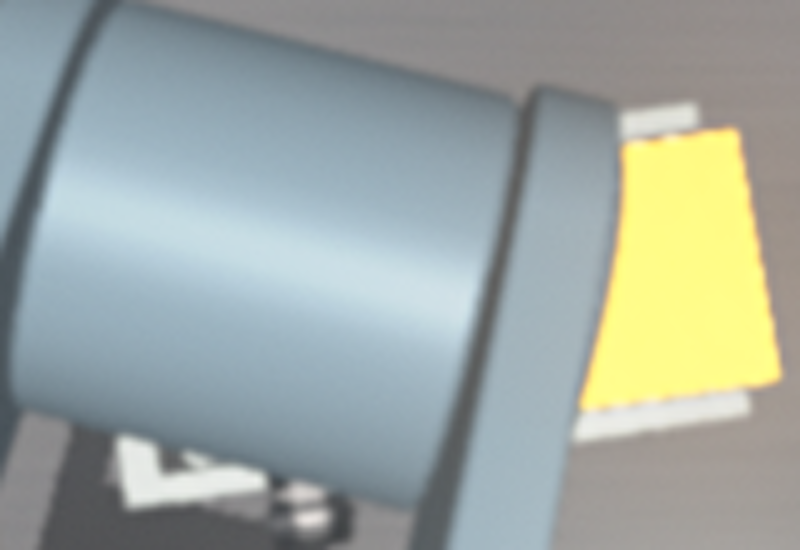

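```bash
python3 -m pendant '[[[0,0,0,0,0,0,-1],[0,0,0,0,0,0,-1]]]'; python3 - <<'E'
from h import *
from scipy.spatial.transform import Rotation as Ro
o=ctrl.get_obs();R=Ro.from_quat(o["eef_rot"],scalar_first=True).as_matrix();print(o["time_s"],o["eef_pos"])
print("tool delta to lock",R.T@(np.array([.477,.0025,.114])-o["eef_pos"]))
for x in(-.05,0,.05):
  for z in(.0,.012):print(x,z,((proj("scene",o["eef_pos"]+R@np.array([x,0,z]))-[190,110]+.5)*5).round())
p,d=shot("scene","2");P=cloud("scene",d)
m=(P[...,2]>.14)&(np.hypot(P[...,0]-.477,P[...,1]-.0)<.09)&(P[...,2]<.2)
print(m.sum(),P[m].min(0),P[m].max(0))
crop("scene","2",190,110,160,110,5,"c_scene2")
E
```

```text
time_s: 2.8
eef_pos: [0.4763, 0.0057, 0.1826]
eef_rot: [0.0, 0.997, 0.081, 0.001]
wrist_force: [0.1, 0.3, 0.2]
opening: 0.999
2.8 [0.47632246 0.00566929 0.18261319]
tool delta to lock [-2.21728373e-05  3.16275845e-03  6.86168347e-02]
-0.05 0.0 [[377. 165.]]
-0.05 0.012 [[378. 185.]]
0 0.0 [[427. 223.]]
0 0.012 [[427. 243.]]
0.05 0.0 [[480. 285.]]
0.05 0.012 [[480. 305.]]
178 [ 0.42906521 -0.01318912  0.16864875] [0.53499804 0.02235786 0.19990321]
```

View pics/c_scene2.png

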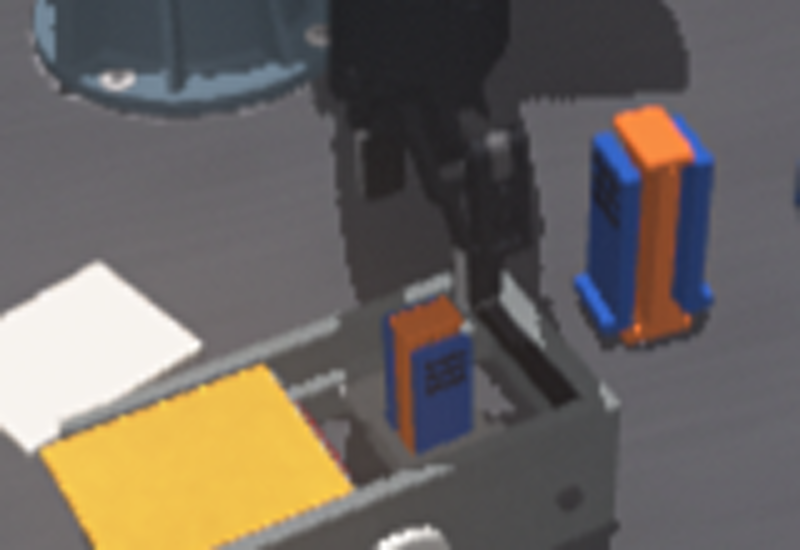

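The fingers straddle the lock: tips near (382,195) and (485,300) in the crop, lock top at (427,315). They show the same small scene-camera offset as the housing does, so I trust the top-view position. Now I descend and pinch.

```bash
python3 -m pendant '[[[0,0.003,0.025,0,0,0,-1],[0,0,0.025,0,0,0,-1],[0,0,0.0185,0,0,0,-1],[0,0,0,0,0,0,-1],[0,0,0,0,0,0,-0.3],[0,0,0,0,0,0,0],[0,0,0,0,0,0,0.3],[0,0,0,0,0,0,1],[0,0,0,0,0,0,1],[0,0,0,0,0,0,1]]]'
python3 -m pendant '[[[0,0,0,0,0,0,1],[0,0,0,0,0,0,1],[0,0,0,0,0,0,1],[0,0,0,0,0,0,1]]]'
python3 - <<'E'
from h import *
shot("scene","3");crop("scene","3",190,110,160,110,5,"c_scene3")
E
```

```text
time_s: 3.85
eef_pos: [0.4779, 0.0018, 0.1146]
eef_rot: [0.001, 0.997, 0.08, 0.002]
wrist_force: [0.4, 1.3, 9.7]
opening: 0.221
time_s: 4.25
eef_pos: [0.4779, 0.0018, 0.1146]
eef_rot: [0.001, 0.997, 0.08, 0.002]
wrist_force: [-0.3, 1.4, 8.8]
opening: 0.223
```

View pics/c_scene3.png

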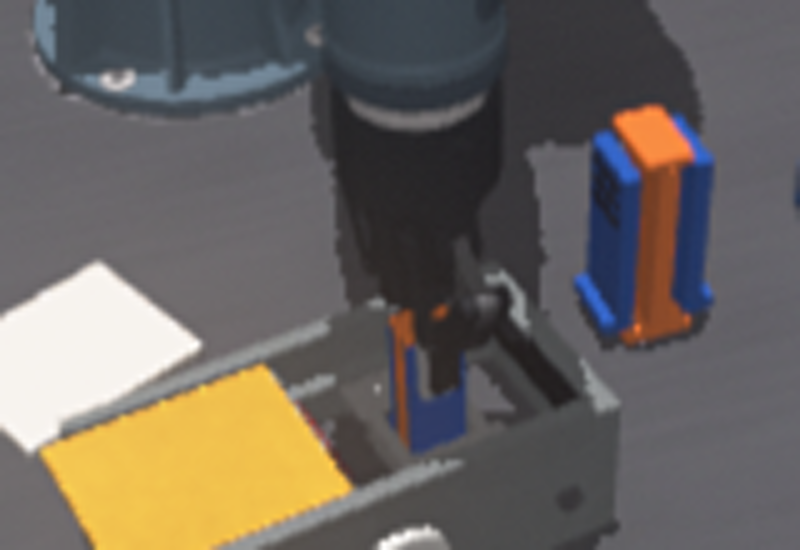

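The fingers are closed on both buttons of the lock, with the +x finger at (440,375) in the crop. The opening is 0.22. Now a gentle lift, watching the force.

```bash
python3 -m pendant '[[[0,0,-0.004,0,0,0,1],[0,0,-0.006,0,0,0,1],[0,0,-0.01,0,0,0,1],[0,0,0,0,0,0,1],[0,0,0,0,0,0,1]]]'
python3 - <<'E'
from h import *
shot("scene","4");crop("scene","4",190,110,160,110,5,"c_scene4")
E
```

```text
time_s: 4.8
eef_pos: [0.4762, 0.002, 0.1328]
eef_rot: [0.0, 0.997, 0.08, 0.0]
wrist_force: [0.2, 0.7, -0.8]
opening: 0.226
```

View pics/c_scene4.png

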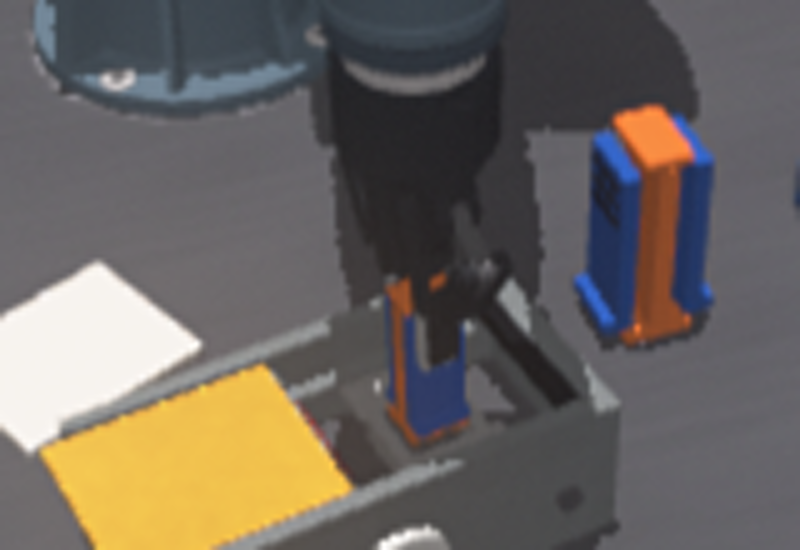

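The lock is free: its foot shows at (430,435) in the crop and the wrist sees only its weight. I lift it clear, and measure the tray from the first pictures.

```bash
python3 -m pendant '[[[0,0,-0.03,0,0,0,1],[0,0,-0.04,0,0,0,1],[0,0,-0.045,0,0,0,1],[0,0,0,0,0,0,1],[0,0,0,0,0,0,1]]]'
python3 - <<'E'
from h import *
from scipy.spatial.transform import Rotation as Ro
c=at_z("top",[(106,238),(160,244),(142,326),(85,314)],.032);print(c.round(4),c.mean(0).round(4))
print(np.linalg.norm(np.diff(np.r_[c,c[:1]],axis=0),axis=1).round(3))
print("scene",at_z("scene",[(349,161),(390,139),(408,182),(362,186)],.032).round(4))
o=ctrl.get_obs();R=Ro.from_quat(o["eef_rot"],scalar_first=True).as_matrix();print(o["time_s"],o["eef_pos"],o["opening"],o["wrist_force"])
print("tool delta",(R.T@(np.r_[c.mean(0)[:2],.08]-o["eef_pos"])).round(4))
crop("top","0",70,225,110,110,5,"c_tray");shot("scene","5")
E
```

```text
time_s: 5.35
eef_pos: [0.4764, 0.002, 0.2482]
eef_rot: [0.0, 0.997, 0.08, 0.001]
wrist_force: [-0.1, 0.4, -2.7]
opening: 0.225
[[0.5086 0.3773 0.032 ]
 [0.4976 0.2562 0.032 ]
 [0.3245 0.2864 0.032 ]
 [0.3449 0.4132 0.032 ]] [0.4189 0.3333 0.032 ]
[0.122 0.176 0.129 0.168]
scene [[0.4065 0.2501 0.032 ]
 [0.3578 0.4142 0.032 ]
 [0.5408 0.3623 0.032 ]
 [0.5107 0.2367 0.032 ]]
5.35 [0.47643105 0.00197221 0.24816743] 0.22503882039280151 [-0.09143479  0.35833789 -2.74760212]
tool delta [-0.0043 -0.3364  0.1679]
```

View pics/c_tray.png

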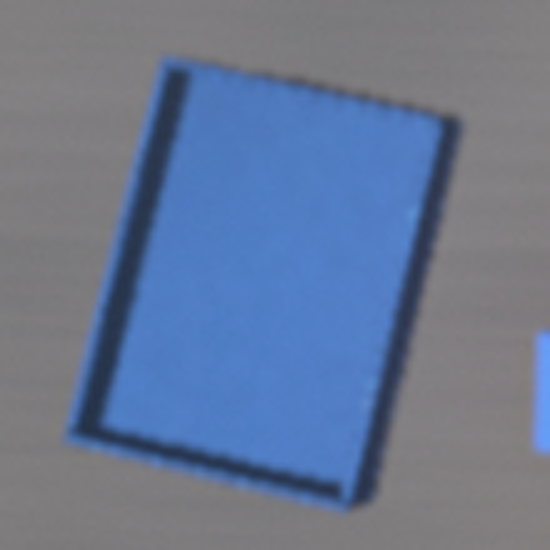

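View pics/scene5.png

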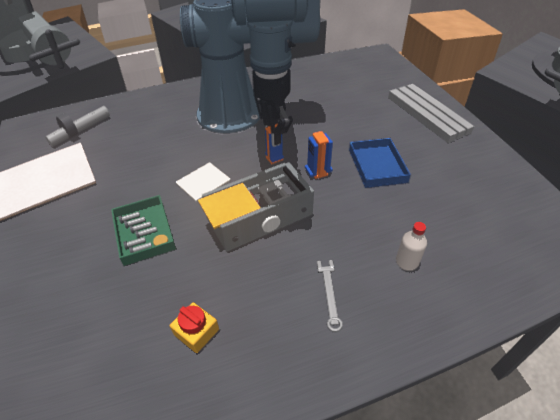

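The tray measures 130 x 170 mm with its centre near (0.418,0.337). The lock hangs in the gripper at (274,150) in the scene view. I carry it over the tray.

```bash
python3 -m pendant '[[[0,-0.03,0,0,0,0,1],[0,-0.04,0,0,0,0,1],[0,-0.04,0,0,0,0,1],[0,-0.04,0,0,0,0,1],[0,-0.04,0,0,0,0,1],[0,-0.04,0,0,0,0,1],[-0.004,-0.04,0,0,0,0,1],[0,-0.04,0,0,0,0,1],[0,-0.028,0,0,0,0,1],[0,0,0,0,0,0,1]]]'
python3 -m pendant '[[[0,0,0.04,0,0,0,1],[0,0,0.04,0,0,0,1],[0,0,0.04,0,0,0,1],[0,0,0.02,0,0,0,1],[0,0,0.01,0,0,0,1],[0,0,0,0,0,0,1],[0,0,0.005,0,0,0,1],[0,0,0.005,0,0,0,1],[0,0,0,0,0,0,1],[0,0,0,0,0,0,1]]]'
python3 - <<'E'
from h import *
shot("scene","6");crop("scene","6",320,70,130,130,4.5,"c_scene6")
E
```

```text
time_s: 6.4
eef_pos: [0.416, 0.3374, 0.2449]
eef_rot: [0.0, 0.997, 0.082, -0.002]
wrist_force: [0.4, -0.1, -0.8]
opening: 0.229
time_s: 7.4
eef_pos: [0.4185, 0.3353, 0.0881]
eef_rot: [-0.0, 0.997, 0.08, 0.0]
wrist_force: [1.2, -0.3, -1.9]
opening: 0.225
```

View pics/c_scene6.png

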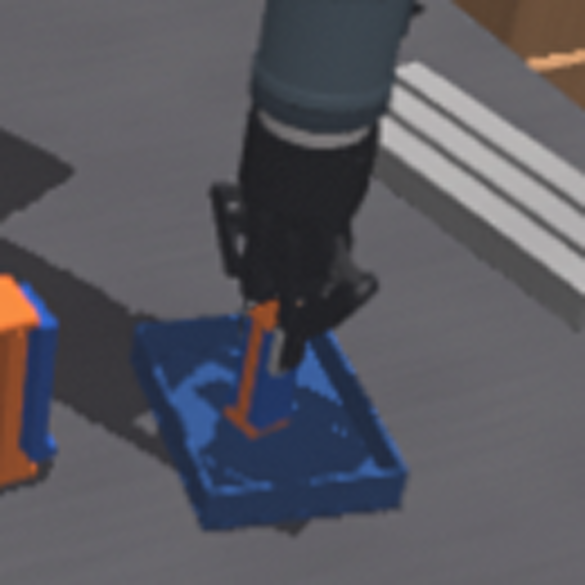

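The lock is upright inside the tray, its foot at (255,425) in the crop, still some 9 mm above the floor. I lower it until the force rises.

```bash
python3 -m pendant '[[[0,0,0.004,0,0,0,1],[0,0,0.003,0,0,0,1],[0,0,0,0,0,0,1],[0,0,0,0,0,0,1]]]'; python3 -m pendant '[[[0,0,0.002,0,0,0,1],[0,0,0,0,0,0,1],[0,0,0,0,0,0,1]]]'
```

```text
time_s: 7.85
eef_pos: [0.4181, 0.3351, 0.0803]
eef_rot: [0.0, 0.997, 0.08, -0.0]
wrist_force: [0.9, -0.1, -1.5]
opening: 0.228
time_s: 8.15
eef_pos: [0.4185, 0.3353, 0.0787]
eef_rot: [-0.0, 0.997, 0.08, 0.0]
wrist_force: [1.1, 0.4, -0.2]
opening: 0.221
```

```bash
python3 -m pendant '[[[0,0,0,0,0,0,0.3],[0,0,0,0,0,0,0],[0,0,0,0,0,0,-0.5],[0,0,0,0,0,0,-1],[0,0,0,0,0,0,-1],[0,0,0,0,0,0,-1],[0,0,-0.01,0,0,0,-1],[0,0,-0.03,0,0,0,-1],[0,0,-0.045,0,0,0,-1],[0,0,-0.045,0,0,0,-1]]]'
python3 - <<'E'
from h import *
p,d=shot("scene","7");crop("scene","7",320,70,130,130,4.5,"c_scene7")
print(ctrl.get_obs()["wrist_force"])
P=cloud("scene",d);pi=p.astype(int);m=(pi[...,0]>120)&(pi[...,2]<70)&(pi[...,0]>pi[...,1]*1.5)&(np.hypot(P[...,0]-.418,P[...,1]-.337)<.1)
print(m.sum(),P[m].min(0),P[m].max(0))
E
```

```text
time_s: 9.15
eef_pos: [0.4177, 0.3349, 0.2102]
eef_rot: [0.0, 0.997, 0.08, -0.001]
wrist_force: [0.2, 0.8, 0.7]
opening: 1.002
[3.73624276 2.99408744 5.93063139]
115 [0.4067484  0.31765545 0.0061926 ] [0.43332869 0.35086412 0.09264131]
```

View pics/c_scene7.png

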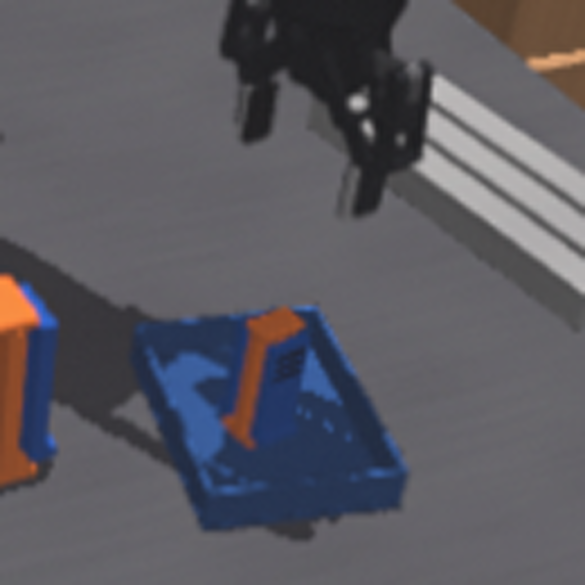

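Lock standing alone in the tray: top at (275,325) in the crop, z about 0.093. Now I move behind the plate's rear edge with the jaws shut.

```bash
python3 -m pendant '[[[0,0.02,0,0,0,0,-1],[0,0.042,0,0,0,0,-1],[0,0.042,0,0,0,0,1],[0.005,0.042,0,0,0,0,1],[0,0.042,0,0,0,0,1],[0,0.042,0,0,0,0,1],[0,0.042,0,0,0,0,1],[0,0.042,0,0,0,0,1],[0,0.042,0,0,0,0,1],[0,0.042,0,0,0,0,1]]]'
python3 -m pendant '[[[0,0.042,0,0,0,0,1],[0,0.042,0,0,0,0,1],[0,0.042,0,0,0,0,1],[0,0.023,0,0,0,0,1],[0,0,0.04,0,0,0,1],[0,0,0,0,0,0,1],[0,0,0,0,0,0,1]]]'
python3 - <<'E'
from h import *
from scipy.spatial.transform import Rotation as Ro
o=ctrl.get_obs();R=Ro.from_quat(o["eef_rot"],scalar_first=True).as_matrix();print(o["time_s"],o["eef_pos"],o["opening"])
print("tool delta",(R.T@(np.r_[.5104,-.2044,.1085]-o["eef_pos"])).round(4))
p,d=shot("scene","8");crop("scene","8",140,110,160,120,5,"c_scene8")
p,d=shot("top","8");crop("top","8",220,190,200,130,4,"c_top8")
E
```

```text
time_s: 10.2
eef_pos: [0.4867, -0.0588, 0.2093]
eef_rot: [0.0, 0.997, 0.08, 0.001]
wrist_force: [1.2, 0.2, -0.1]
opening: 0.002
time_s: 10.9
eef_pos: [0.5097, -0.2035, 0.1684]
eef_rot: [-0.001, 0.997, 0.08, -0.001]
wrist_force: [-0.3, 0.2, 0.1]
opening: -0.003
10.9 [ 0.50969927 -0.20354505  0.16836139] -0.0032985155652912835
tool delta [0.0007 0.0011 0.0599]
```

View pics/c_scene8.png

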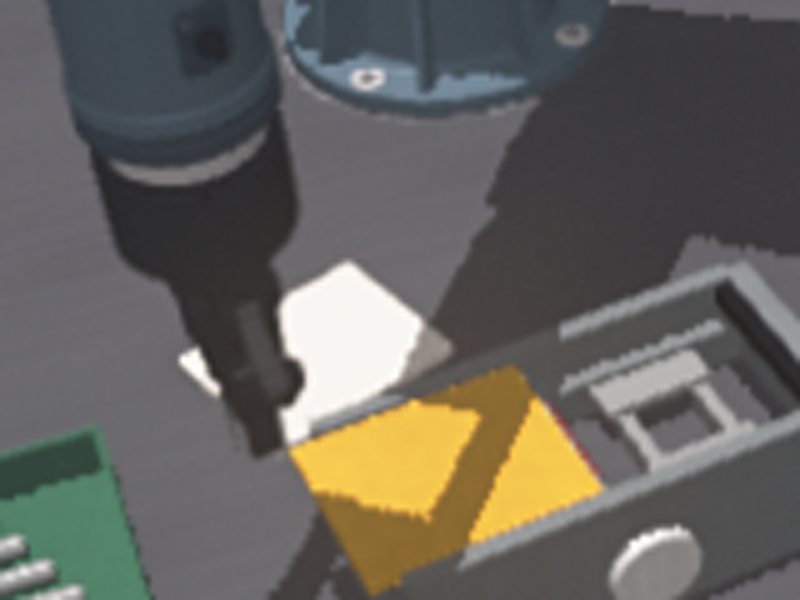

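View pics/c_top8.png

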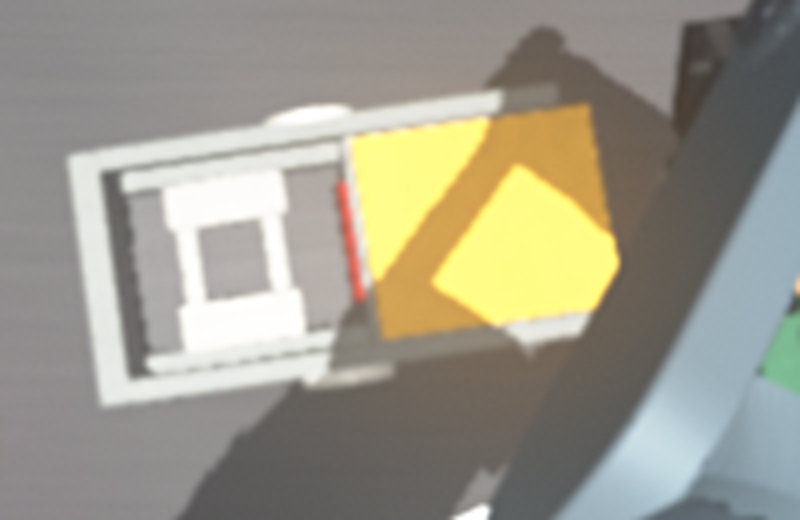

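The port is empty, and the shut fingers (tip at (262,455) in the scene crop) are behind the plate's rear edge at (330,520). I descend, then push.

```bash
python3 -m pendant '[[[0,0.001,0.03,0,0,0,1],[0,0,0.02,0,0,0,1],[0,0,0.01,0,0,0,1],[0,0,0,0,0,0,1],[0,0,0,0,0,0,1],[0,0,0,0,0,0,1]]]'
python3 -m pendant '[[[0,-0.004,0,0,0,0,1],[0,-0.004,0,0,0,0,1],[0,-0.004,0,0,0,0,1],[0,-0.004,0,0,0,0,1],[0,-0.004,0,0,0,0,1],[0,0,0,0,0,0,1]]]'
python3 - <<'E'
from h import *
p,d=shot("scene","9");crop("scene","9",140,110,160,120,5,"c_scene9")
E
```

```text
time_s: 11.6
eef_pos: [0.5115, -0.2056, 0.1101]
eef_rot: [0.001, 0.997, 0.08, 0.001]
wrist_force: [0.6, -0.6, -0.7]
opening: -0.004
time_s: 12.2
eef_pos: [0.5073, -0.1849, 0.1086]
eef_rot: [0.0, 0.997, 0.08, 0.0]
wrist_force: [-0.2, -0.5, 0.7]
opening: -0.0
```

View pics/c_scene9.png

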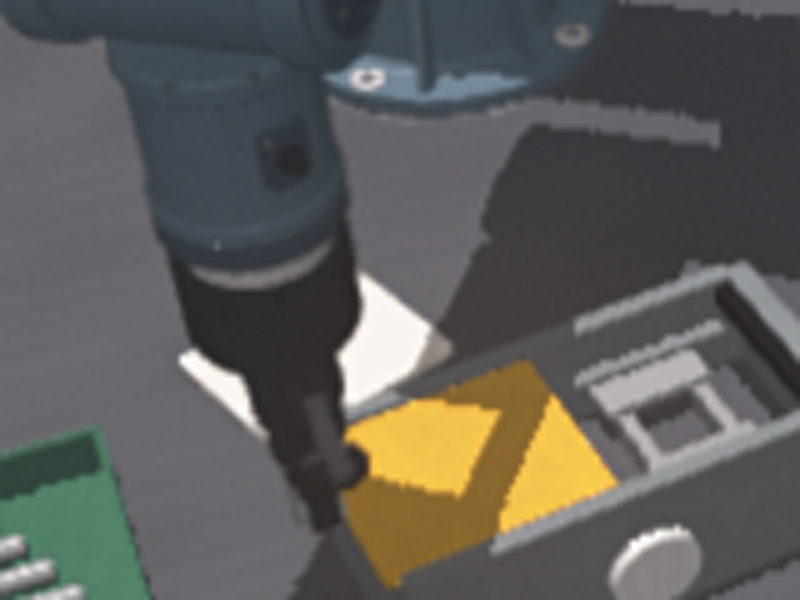

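The plate is moving with the fingers and its front edge is now over the port, at (580,420). I keep pushing.

```bash
python3 -m pendant '[[[0,-0.006,0,0,0,0,1],[0,-0.006,0,0,0,0,1],[0,-0.006,0,0,0,0,1],[0,-0.006,0,0,0,0,1],[0,-0.006,0,0,0,0,1],[0,-0.006,0,0,0,0,1],[0,-0.006,0,0,0,0,1],[0,-0.006,0,0,0,0,1],[0,-0.006,0,0,0,0,1],[0,0,0,0,0,0,1]]]'
python3 -m pendant '[[[0,-0.005,0,0,0,0,1],[0,-0.005,0,0,0,0,1],[0,-0.005,0,0,0,0,1],[0,-0.005,0,0,0,0,1],[0,-0.005,0,0,0,0,1],[0,0,0,0,0,0,1]]]'
python3 - <<'E'
from h import *
p,d=shot("scene","10");crop("scene","10",160,120,160,120,5,"c_scene10")
E
```

```text
time_s: 13.25
eef_pos: [0.4984, -0.1309, 0.1083]
eef_rot: [-0.0, 0.997, 0.08, -0.0]
wrist_force: [0.7, 0.1, -0.6]
opening: 0.003
time_s: 13.85
eef_pos: [0.4943, -0.1063, 0.1083]
eef_rot: [-0.001, 0.997, 0.08, -0.0]
wrist_force: [-0.1, -0.5, 1.0]
opening: 0.001
```

View pics/c_scene10.png

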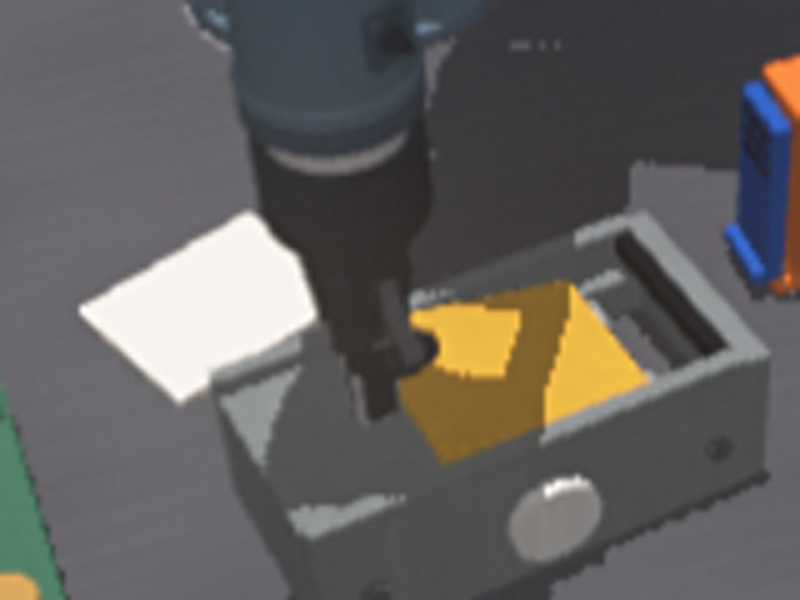

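The plate has sagged into the port, with its front edge at about (610,340). It has roughly 38 mm to go.

```bash
python3 -m pendant '[[[0,-0.005,0,0,0,0,1],[0,-0.005,0,0,0,0,1],[0,-0.005,0,0,0,0,1],[0,-0.005,0,0,0,0,1],[0,-0.004,0,0,0,0,1],[0,-0.003,0,0,0,0,1],[0,0,0,0,0,0,1]]]'
python3 - <<'E'
from h import *
p,d=shot("scene","11");crop("scene","11",160,120,160,120,5,"c_scene11")
E
```

```text
time_s: 14.6
eef_pos: [0.4903, -0.0801, 0.1085]
eef_rot: [-0.0, 0.997, 0.08, -0.0]
wrist_force: [-0.1, -0.3, -0.3]
opening: 0.002
```

View pics/c_scene11.png

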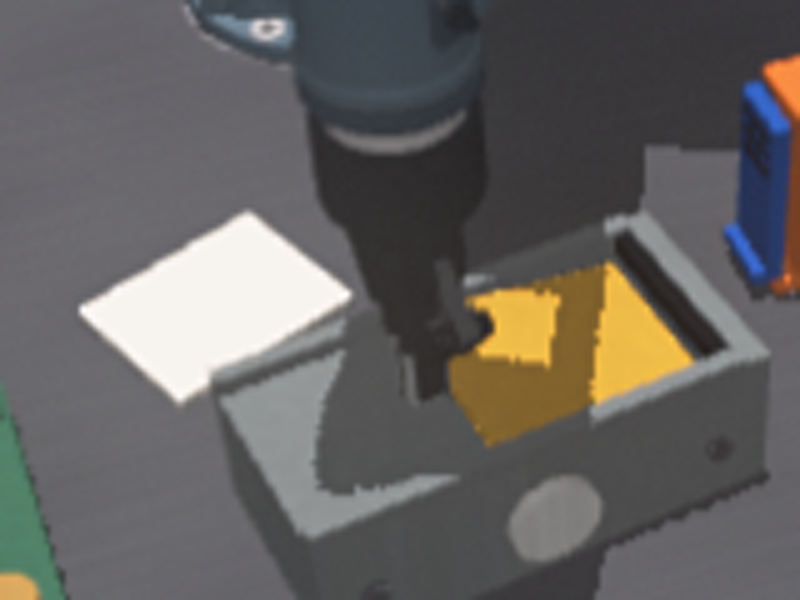

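The front edge has just reached the lip, at (655,310). I go gently from here, watching the force.

```bash
python3 -m pendant '[[[0,-0.003,0,0,0,0,1],[0,-0.003,0,0,0,0,1],[0,-0.002,0,0,0,0,1],[0,0,0,0,0,0,1],[0,0,0,0,0,0,1]]]';python3 -m pendant '[[[0,-0.001,0,0,0,0,1],[0,-0.001,0,0,0,0,1],[0,0,0,0,0,0,1],[0,0,0,0,0,0,1]]]'
python3 - <<'E'
from h import *
p,d=shot("scene","12");crop("scene","12",160,120,160,120,5,"c_scene12")
E
```

```text
time_s: 15.15
eef_pos: [0.4891, -0.0726, 0.1085]
eef_rot: [-0.0, 0.997, 0.08, -0.0]
wrist_force: [0.4, 1.1, -0.9]
opening: -0.003
time_s: 15.55
eef_pos: [0.4888, -0.0708, 0.1085]
eef_rot: [0.0, 0.997, 0.08, 0.0]
wrist_force: [0.4, -0.9, 0.4]
opening: 0.001
```

View pics/c_scene12.png

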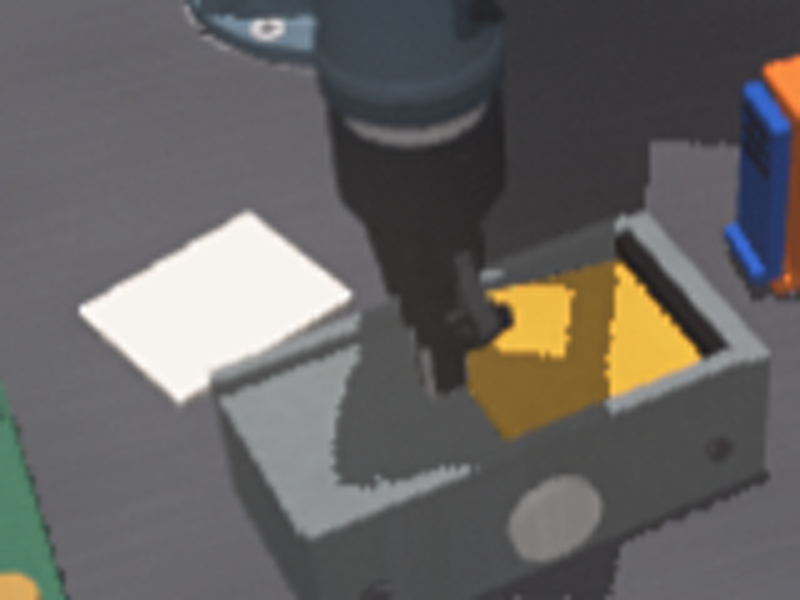

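```bash
python3 -m pendant '[[[0,-0.001,0,0,0,0,1],[0,-0.001,0,0,0,0,1],[0,0,0,0,0,0,1],[0,0,0,0,0,0,1]]]';python3 -m pendant '[[[0,-0.001,0,0,0,0,1],[0,0,0,0,0,0,1],[0,0,0,0,0,0,1]]]'
```

```text
time_s: 16.0
eef_pos: [0.4885, -0.0687, 0.1085]
eef_rot: [-0.0, 0.997, 0.08, -0.0]
wrist_force: [0.4, -0.4, 0.1]
opening: -0.001
time_s: 16.3
eef_pos: [0.4883, -0.0677, 0.1085]
eef_rot: [-0.0, 0.997, 0.08, -0.0]
wrist_force: [-0.2, 0.5, -0.6]
opening: -0.002
```

```bash
python3 -m pendant '[[[0,-0.001,0,0,0,0,1],[0,0,0,0,0,0,1],[0,0,0,0,0,0,1]]]';python3 -m pendant '[[[0,-0.001,0,0,0,0,1],[0,0,0,0,0,0,1],[0,0,0,0,0,0,1]]]'
python3 - <<'E'
from h import *
p,d=shot("scene","13");crop("scene","13",210,130,110,82,7,"c_scene13")
p,d=shot("top","13");crop("top","13",220,190,200,130,4,"c_top13")
E
```

```text
time_s: 16.6
eef_pos: [0.4882, -0.0668, 0.1085]
eef_rot: [-0.0, 0.997, 0.08, -0.0]
wrist_force: [0.4, -0.7, -0.3]
opening: -0.002
time_s: 16.9
eef_pos: [0.488, -0.0658, 0.1085]
eef_rot: [-0.0, 0.997, 0.08, -0.0]
wrist_force: [-1.0, 0.5, 0.6]
opening: 0.0
```

View pics/c_scene13.png

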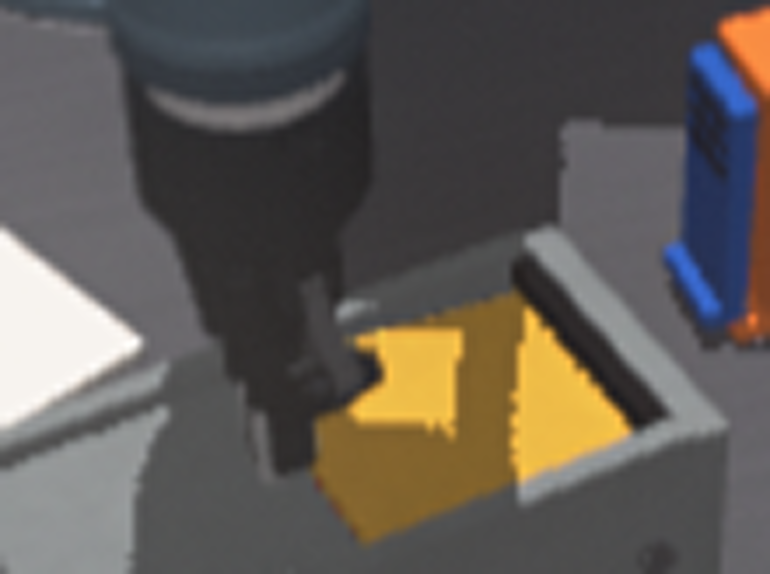

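View pics/c_top13.png

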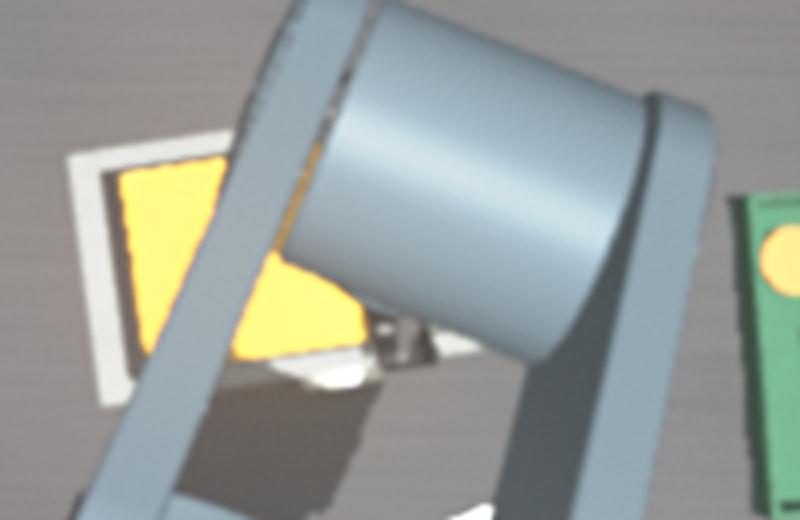

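```bash
python3 - <<'E'
from h import *
yaw=np.radians(9.2);R=np.array([[np.cos(yaw),np.sin(yaw)],[-np.sin(yaw),np.cos(yaw)]])
f=lambda n,uv,z:((at_z(n,[uv],z)[0,:2]-[.4848,-.0465])@R.T).round(4)
t=lambda x,y:(220+(x+.5)/4-.5,190+(y+.5)/4-.5); s=lambda x,y:(210+(x+.5)/7-.5,130+(y+.5)/7-.5)
for z in(.08,.084,.088):print(z,"rear -x corner top",f("top",t(368,343),z),"scene rear +x",f("scene",s(365,543),z))
print("front",f("top",t(122,170),.073),"lip/inner edge",f("top",t(104,170),.09))
E
python3 -m pendant '[[[0,-0.001,0,0,0,0,1],[0,-0.001,0,0,0,0,1],[0,0,0,0,0,0,1],[0,0,0,0,0,0,1]]]'
```

```text
0.08 rear -x corner top [-0.0503 -0.0104] scene rear +x [ 0.047  -0.0109]
0.084 rear -x corner top [-0.0502 -0.0101] scene rear +x [ 0.0504 -0.0125]
0.088 rear -x corner top [-0.0502 -0.0098] scene rear +x [ 0.0538 -0.014 ]
front [0.0534 0.0984] lip/inner edge [0.0529 0.1062]
time_s: 17.4
eef_pos: [0.4879, -0.0642, 0.1087]
eef_rot: [0.0, 0.997, 0.08, 0.0]
wrist_force: [0.3, -3.6, -0.4]
opening: 0.001
```

The plate now bears on the end wall (3.6 N), with its rear edge at housing y of about -0.010, as it should be. I back off, rise, and move over the rear end to press.

```bash
python3 -m pendant '[[[0,0.003,0,0,0,0,1],[0,0,-0.03,0,0,0,1],[0,0,0,0,0,0,1],[0,-0.033,0,0,0,0,1],[0,0,0,0,0,0,1],[0,0,0.015,0,0,0,1],[0,0,0.005,0,0,0,1],[0,0,0,0,0,0,1],[0,0,0,0,0,0,1]]]'
python3 -m pendant '[[[0,0,0.003,0,0,0,1],[0,0,0.003,0,0,0,1],[0,0,0,0,0,0,1]]]'
python3 - <<'E'
from h import *
yaw=np.radians(9.2);o=ctrl.get_obs()["eef_pos"];R=np.array([[np.cos(yaw),np.sin(yaw)],[-np.sin(yaw),np.cos(yaw)]]);print((R@(o[:2]-[.4848,-.0465])).round(4),o[2])
p,d=shot("scene","14");crop("scene","14",210,130,110,82,7,"c_scene14")
E
```

```text
time_s: 18.3
eef_pos: [0.4829, -0.0345, 0.1184]
eef_rot: [-0.0, 0.997, 0.08, -0.0]
wrist_force: [-1.1, -0.4, 0.7]
opening: -0.003
time_s: 18.6
eef_pos: [0.4827, -0.0343, 0.1122]
eef_rot: [-0.0, 0.997, 0.08, -0.0]
wrist_force: [0.7, -0.4, -0.3]
opening: -0.001
[-0.0001  0.0124] 0.11219920698777744
```

View pics/c_scene14.png

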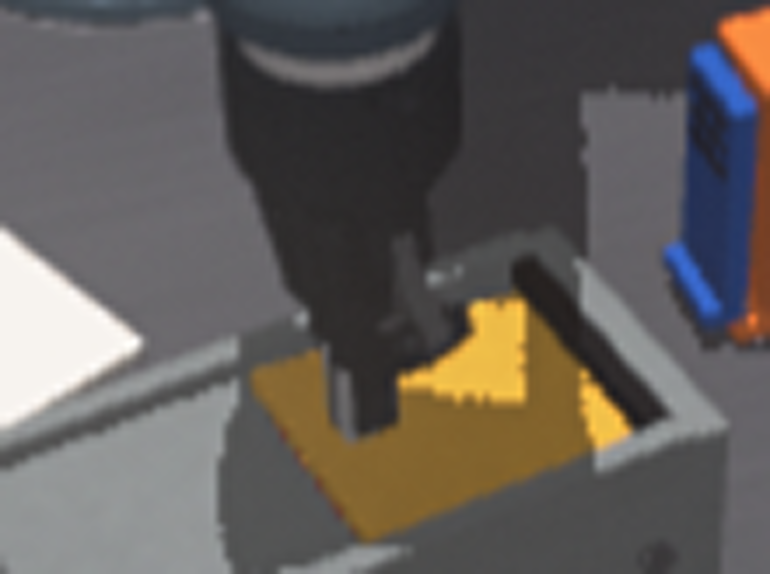

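The shut fingers stand over the rear of the plate, tip at (355,435) in the crop and about 12 mm in from the rear edge. The red catch just shows along that edge. I press down in small steps.

```bash
python3 -m pendant '[[[0,0,0.002,0,0,0,1],[0,0,0.002,0,0,0,1],[0,0,0,0,0,0,1],[0,0,0,0,0,0,1]]]'; python3 -m pendant '[[[0,0,0.002,0,0,0,1],[0,0,0.002,0,0,0,1],[0,0,0,0,0,0,1],[0,0,0,0,0,0,1]]]'; python3 -m pendant '[[[0,0,0.002,0,0,0,1],[0,0,0.002,0,0,0,1],[0,0,0,0,0,0,1],[0,0,0,0,0,0,1]]]'
```

```text
time_s: 19.05
eef_pos: [0.4828, -0.0342, 0.1084]
eef_rot: [-0.0, 0.997, 0.08, -0.0]
wrist_force: [0.3, 0.2, -1.0]
opening: 0.001
time_s: 19.45
eef_pos: [0.4835, -0.0345, 0.1052]
eef_rot: [0.0, 0.997, 0.08, 0.001]
wrist_force: [-0.8, -0.3, 4.5]
opening: -0.001
time_s: 19.85
eef_pos: [0.4829, -0.0343, 0.1003]
eef_rot: [-0.0, 0.997, 0.08, -0.0]
wrist_force: [0.3, -0.9, 0.7]
opening: 0.002
```

```bash
python3 -m pendant '[[[0,0,0.002,0,0,0,1],[0,0,0.001,0,0,0,1],[0,0,0,0,0,0,1],[0,0,0,0,0,0,1]]]'; python3 -m pendant '[[[0,0,0.001,0,0,0,1],[0,0,0.001,0,0,0,1],[0,0,0,0,0,0,1],[0,0,0,0,0,0,1]]]'
```

```text
time_s: 20.25
eef_pos: [0.4827, -0.0342, 0.0973]
eef_rot: [-0.0, 0.997, 0.08, -0.0]
wrist_force: [-0.2, -0.5, -1.2]
opening: 0.002
time_s: 20.65
eef_pos: [0.4829, -0.0342, 0.097]
eef_rot: [-0.0, 0.997, 0.08, -0.0]
wrist_force: [-7.8, 2.3, 17.5]
opening: 0.0
```

Firm contact at tip height 0.072 with 17 N means the plate is bottomed on its ledges. I withdraw and check.

```bash
python3 -m pendant '[[[0,0,-0.01,0,0,0,1],[0,0,-0.04,0,0,0,1],[0,0,-0.045,0,0,0,1],[0,-0.02,-0.045,0,0,0,1],[0,-0.05,0,0,0,0,1],[0,-0.05,0,0,0,0,1],[0,-0.05,0,0,0,0,1],[0,-0.05,0,0,0,0,1],[0,-0.03,0,0,0,0,1],[0,0,0,0,0,0,1]]]'
python3 - <<'E'
from h import *
p,d=shot("scene","15");crop("scene","15",190,160,135,90,5.8,"c_scene15");Ps=cloud("scene",d)
p2,d2=shot("top","15");crop("top","15",220,190,160,110,5,"c_top15");Pt=cloud("top",d2)
yaw=np.radians(9.2);R=np.array([[np.cos(yaw),np.sin(yaw)],[-np.sin(yaw),np.cos(yaw)]])
for n,P in(("s",Ps),("t",Pt)):
    L=P.copy();L[...,:2]=(P[...,:2]-[.4848,-.0465])@R.T
    m=(abs(L[...,0])<.04)&(L[...,1]>.0)&(L[...,1]<.09)&(abs(L[...,2]-.075)<.02)
    A=np.c_[L[m][:,:2],np.ones(m.sum())];c=np.linalg.lstsq(A,L[m][:,2],rcond=None)[0]
    print(n,m.sum(),"slope",c[:2].round(4),"z at centre",(c@[0,.049,1]).round(4))
    m=(abs(L[...,0])<.04)&(L[...,1]>-.1)&(L[...,1]<-.03)&(abs(L[...,2]-.075)<.02);print("deck z",np.median(L[m][:,2]))
E
```

```text
time_s: 21.65
eef_pos: [0.4419, 0.2158, 0.2357]
eef_rot: [-0.001, 0.997, 0.082, 0.0]
wrist_force: [0.8, 0.6, 0.6]
opening: 0.001
s 782 slope [ 0.0034 -0.0032] z at centre 0.0706
deck z 0.078675910849487
t 1784 slope [0.0004 0.0002] z at centre 0.0724
deck z 0.08024410694626638
```

View pics/c_scene15.png

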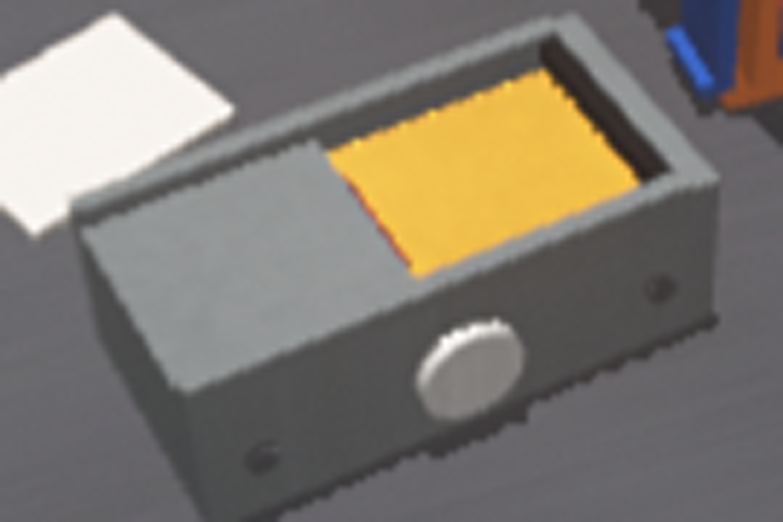

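View pics/c_top15.png

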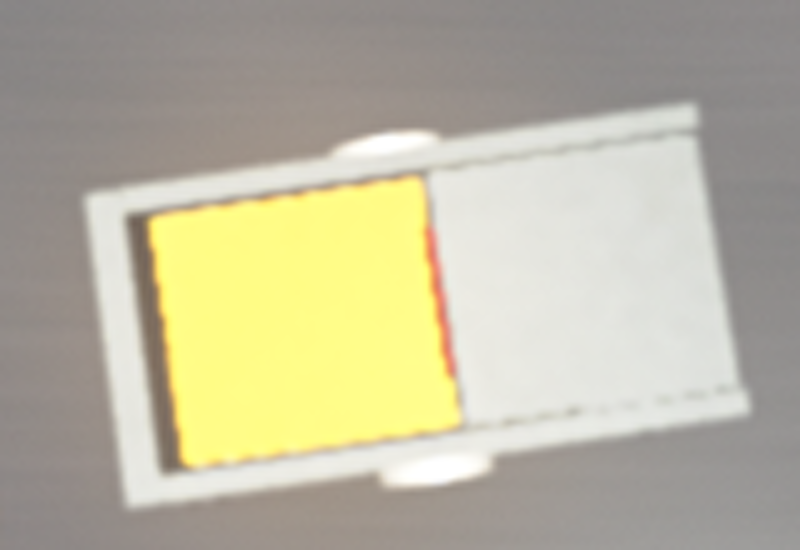

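View pics/scene15.png

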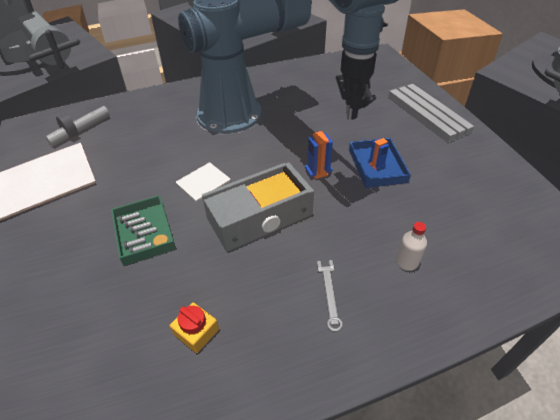

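The plate is level under the lip with the red catch over its rear edge, a strip at about (440,300) in the top crop. The lock stands in the blue tray at (378,152), and the wrench, oil bottle and switch are unmoved. One last check: how far out the catch is, against the first picture.

```bash
python3 - <<'E'
from h import *
yaw=np.radians(9.2);R=np.array([[np.cos(yaw),np.sin(yaw)],[-np.sin(yaw),np.cos(yaw)]])
q=[]
for tag in("0","15"):
    p=np.load(f"pics/top{tag}.npz")["p"].astype(float);v,u=np.mgrid[:420,:560]
    L=((at_z("top",np.c_[u.ravel(),v.ravel()],.076)[:,:2]-[.4848,-.0465])@R.T).reshape(420,560,2)
    if 1:
        for y in np.arange(-.018,.0,.001):
            pts=np.array([[x,y,.076] for x in np.linspace(-.02,.02,21)]);w=H((.4848,-.0465),yaw)(pts);uv=proj("top",w).astype(np.float32)
            c=np.array([cv2.remap(p.astype(np.float32),uv[:,:1],uv[:,1:],cv2.INTER_LINEAR)])[0].reshape(-1,3).mean(0);print(tag,round(y*1000),c.round())
    r=crop("top",tag,290,215,50,50,12,f"c_catch{tag}")
E
```

```text
0 -18 [246. 229. 154.]
0 -17 [236. 221. 171.]
0 -16 [227. 214. 184.]
0 -15 [221. 206. 188.]
0 -14 [218. 192. 180.]
0 -13 [217. 172. 161.]
0 -12 [217. 149. 137.]
0 -11 [215. 125. 112.]
0 -10 [209. 109.  94.]
0 -9 [198. 102.  87.]
0 -8 [183. 106.  91.]
0 -7 [169. 116. 103.]
0 -6 [161. 129. 119.]
0 -5 [160. 142. 133.]
0 -4 [164. 151. 144.]
0 -3 [168. 158. 151.]
0 -2 [171. 161. 154.]
0 -1 [172. 162. 155.]
15 -18 [235. 235. 227.]
15 -17 [235. 235. 227.]
15 -16 [234. 233. 225.]
15 -15 [233. 226. 217.]
15 -14 [230. 210. 199.]
15 -13 [228. 186. 174.]
15 -12 [229. 161. 146.]
15 -11 [231. 144. 119.]
15 -10 [237. 150. 103.]
15 -9 [244. 175.  99.]
15 -8 [250. 208. 105.]
15 -7 [254. 236. 116.]
15 -6 [255. 250. 126.]
15 -5 [255. 253. 133.]
15 -4 [255. 254. 137.]
15 -3 [255. 254. 138.]
15 -2 [255. 253. 139.]
15 -1 [255. 253. 138.]
```

View pics/c_catch15.png

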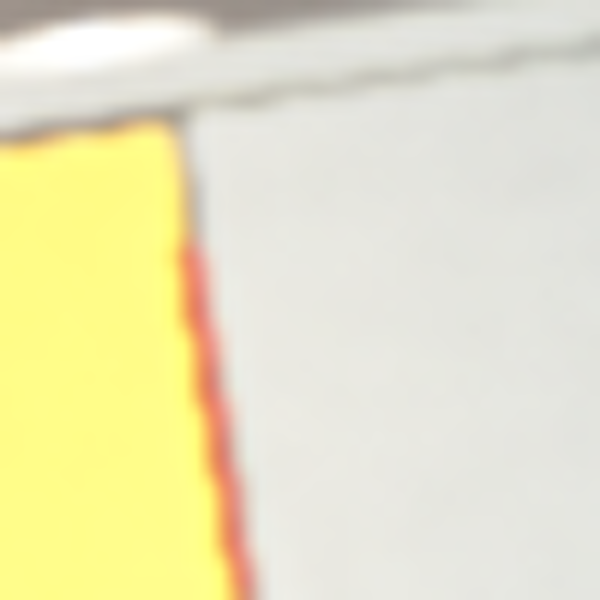

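View pics/c_catch0.png

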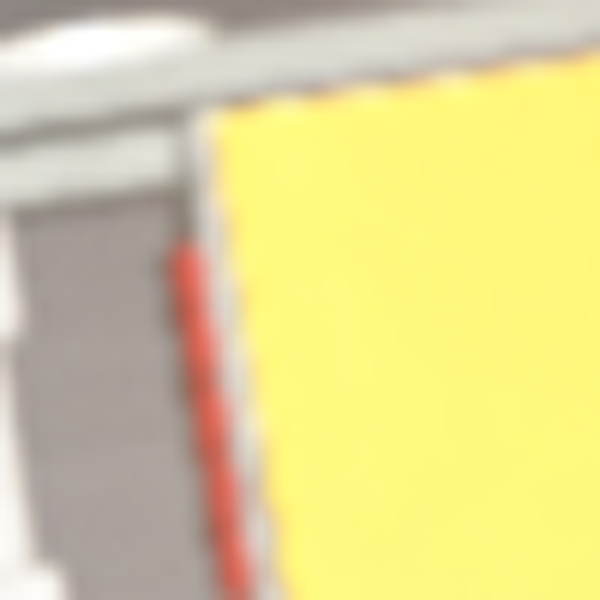

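```bash
python3 - <<'E'
from h import *
yaw=np.radians(9.2)
p=np.load("pics/top15.npz")["p"].astype(np.float32);p0=np.load("pics/top0.npz")["p"].astype(np.float32)
for xs in((-.022,.022),(-.045,-.034),(.034,.045)):
    print(xs)
    for y in np.arange(-.015,-.0045,.001):
        w=H((.4848,-.0465),yaw)([[x,y,.074] for x in np.linspace(*xs,31)]);uv=proj("top",w).astype(np.float32)
        print(round(y*1000,1),[cv2.remap(a,uv[:,:1],uv[:,1:],cv2.INTER_LINEAR).reshape(-1,3).mean(0).round() for a in(p,p0)])
E
```

```text
(-0.022, 0.022)
-15.0 [array([232., 225., 215.], dtype=float32), array([221., 204., 188.], dtype=float32)]
-14.0 [array([230., 207., 195.], dtype=float32), array([218., 189., 177.], dtype=float32)]
-13.0 [array([228., 183., 170.], dtype=float32), array([218., 169., 158.], dtype=float32)]
-12.0 [array([229., 157., 142.], dtype=float32), array([218., 145., 133.], dtype=float32)]
-11.0 [array([231., 143., 116.], dtype=float32), array([215., 122., 108.], dtype=float32)]
-10.0 [array([238., 152., 102.], dtype=float32), array([208., 107.,  92.], dtype=float32)]
-9.0 [array([245., 179.,  99.], dtype=float32), array([196., 102.,  87.], dtype=float32)]
-8.0 [array([251., 213., 106.], dtype=float32), array([180., 107.,  93.], dtype=float32)]
-7.0 [array([254., 239., 118.], dtype=float32), array([167., 117., 105.], dtype=float32)]
-6.0 [array([255., 251., 127.], dtype=float32), array([161., 131., 121.], dtype=float32)]
-5.0 [array([255., 254., 134.], dtype=float32), array([161., 143., 135.], dtype=float32)]
(-0.045, -0.034)
-15.0 [array([227., 226., 220.], dtype=float32), array([206., 197., 182
[... 1235 characters left out ...]
8., 150.], dtype=float32), array([165., 158., 148.], dtype=float32)]
-11.0 [array([235., 211., 135.], dtype=float32), array([159., 151., 141.], dtype=float32)]
-10.0 [array([249., 231., 129.], dtype=float32), array([160., 151., 141.], dtype=float32)]
-9.0 [array([255., 245., 128.], dtype=float32), array([163., 154., 145.], dtype=float32)]
-8.0 [array([255., 251., 131.], dtype=float32), array([167., 159., 150.], dtype=float32)]
-7.0 [array([255., 253., 133.], dtype=float32), array([170., 162., 154.], dtype=float32)]
-6.0 [array([255., 253., 135.], dtype=float32), array([171., 164., 155.], dtype=float32)]
-5.0 [array([255., 252., 135.], dtype=float32), array([173., 165., 157.], dtype=float32)]
```

In the catch's span, red extends about 3 mm past the plate's edge (edge at y ≈ -11, red to ≈ -8.4 mm). So the catch lies over the plate. The nominal fully-out position is -7.5 mm, and the bright yellow eats into the strip. I hand in.

```bash
python3 -c "
from bench import ctrl
print(ctrl.get_obs()['time_s']);print(ctrl.hand_in())"
```

```text
21.75
the job is handed in; nothing more can be done
None
```

I handed the job in at 21.75 s of the 61 s allowed; no verdict is reported. The transit lock is in the blue tray, and the cover plate is home under the lip with the catch over it.

**What I did**
- **Lock:** I pinched the smaller lock's two buttons, lifted it out of the port and set it upright in the blue tray.
- **Slide:** I pushed the plate by its rear edge until it met the end wall at about 3.6 N.
- **Press:** I pressed the rear end down; the force was 4.5 N and then fell away. The plate bottomed at 17 N with the fingertips at z 72 mm.

**Last checks**
- **Plate:** The top view puts the plate's top at z 72.4 mm and level within 0.001 rad. Its rear edge is at y about -11 mm, so the centre is near 49 mm.
- **Lock:** It stands in the blue tray with the arm away from it.
- **Other objects:** The wrench, oil bottle and switch look unmoved in the last picture.

**Where checks disagreed**
- **Scene camera:** Its overlay was about 2 px off the top camera, and it put the plate top at 70.6 mm with slopes of about 0.003 rad. I used the top view.
- **Catch:** It looks out to y about -8.4 mm where -7.5 mm is nominal. At about 2 mm per pixel that fits a catch that is out, but I could not confirm it to better than about 1 mm, and the limit is 1.5 mm.

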